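# Set up the starter warmer for the night

## Task

Set up the bakery's starter warmer: first turn its thermostat knob right down to the OFF stop. Then screw the water tank's cap clockwise until it is fully tight, and stand every jar of starter upright on the warming plate, each centred on a ring of its own with its label squarely facing the plate's raised lip. Last of all turn the thermostat so that its pointer is exactly at the brass marker tab, and leave the other things on the bench alone.

Things in the scene. Friction and masses are not known exactly. Their poses are not given: they have to be found in the camera images.
- jar1_mid (a point): centre, half-way up, of a starter jar: brown glazed stoneware body 66 mm in diameter and 60 mm high, under a fixed round black lid 60 mm in diameter and 25 mm high; 85 mm high in all, about 0.32 kg. A white paper label wraps part of the side, and a white paper strip runs from the middle of the lid down to it. +x points out of the middle of the label (and along the strip), z up. Identical to the other jars; may be absent
- jar2_mid (a point): centre, half-way up, of a starter jar: brown glazed stoneware body 66 mm in diameter and 60 mm high, under a fixed round black lid 60 mm in diameter and 25 mm high; 85 mm high in all, about 0.32 kg. A white paper label wraps part of the side, and a white paper strip runs from the middle of the lid down to it. +x points out of the middle of the label (and along the strip), z up. Identical to the other jars; may be absent
- jar3_mid (a point): centre, half-way up, of a starter jar: brown glazed stoneware body 66 mm in diameter and 60 mm high, under a fixed round black lid 60 mm in diameter and 25 mm high; 85 mm high in all, about 0.32 kg. A white paper label wraps part of the side, and a white paper strip runs from the middle of the lid down to it. +x points out of the middle of the label (and along the strip), z up. Identical to the other jars; may be absent
- jar4_mid (a point): centre, half-way up, of a starter jar: brown glazed stoneware body 66 mm in diameter and 60 mm high, under a fixed round black lid 60 mm in diameter and 25 mm high; 85 mm high in all, about 0.32 kg. A white paper label wraps part of the side, and a white paper strip runs from the middle of the lid down to it. +x points out of the middle of the label (and along the strip), z up. Identical to the other jars; may be absent
- ring1 (a point): point on top of the warming plate (30 mm above the bench) at the centre of the left (+y) of its three drawn rings; its axes are the plate's own: +x points across the plate to the raised lip, +y along the plate, z up. The plate is fixed, 160 mm wide (x), 390 mm long (y) and 30 mm high; rings are 88 mm across, 115 mm apart in a row along its middle line
- ring2 (a point): point on top of the warming plate (30 mm above the bench) at the centre of the middle of its three drawn rings; its axes are the plate's own: +x points across the plate to the raised lip, +y along the plate, z up
- ring3 (a point): point on top of the warming plate (30 mm above the bench) at the centre of the right (-y) of its three drawn rings; its axes are the plate's own: +x points across the plate to the raised lip, +y along the plate, z up
- lip (a point): middle of the top of the raised lip, an 8 mm thick bar standing 12 mm over the plate along the whole of one long edge; 76 mm in +x from the middle ring's centre
- dial (a joint): angle of the thermostat knob, rad: 0 with the pointer at the heavy OFF tick, against the stop; grows as it is turned clockwise seen from above, to 4.71 at the other stop; friction keeps it where it is left (0.04 N m)
- dial_grip (a point): on the knob's vertical axis, 108 mm above the bench, where to grip it. The black knob has a round skirt (72 mm across, top at 84 mm above the bench) and on it a straight grip bar 62 mm long, 14 mm thick and 36 mm high (from 84 to 120 mm above the bench). The bar lies along this point's x; +x is the way the pointer (a white line from the middle of the bar's top to one end and down that end) points, z up. It sits on a fixed grey box 130 x 130 x 75 mm with a white printed scale
- dial_tip (a point): tip of the knob's pointer, at the skirt's rim, 36 mm from the axis; turns with the knob; its x axis points outward along the pointer
- mark_tip (a point): where the pointer's tip must come to: 36 mm from the knob's axis, right at the inner end of the small brass marker tab (22 x 7 mm, 6 mm high) that stands on the scale; its x axis points outward from the knob's axis along the tab
- cap (a joint): angle of the tank's screw cap, rad: 0 fully tight, against its stop; grows as it is unscrewed anticlockwise seen from above, up to 3.2; the cap is captive, does not rise, and stays where it is left (0.05 N m)
- cap_grip (a point): on the cap's vertical axis, 97 mm above the bench, where to grip it: grey ribbed round cap, 58 mm in diameter and 30 mm high (80 to 110 mm above the bench), on top of a fixed steel water tank 130 x 130 x 75 mm. +x points along the black line on the cap, which meets the black line on the tank when tight
- tumbler: bystander: grey tumbler 72 mm wide, 100 mm high, origin under its centre
- bowl: bystander: white bowl 120 mm wide, 55 mm high, origin under its centre
Mind the look-alikes: they are no part of the job. What is shaped like the part that bears cap but pink or purple is not meant.

How it is judged:
On the way, in this order (a step that is already met when the one before it is completed fails the run):
1. the thermostat is turned down to the OFF stop (value of joint dial below 0.1 rad), for 0.2 s.
2. the tank's cap is tight and all the jars stand on rings, labels to the lip, while the thermostat is still off (value of joint dial below 0.1 rad and value of joint cap below 0.12 rad and (horizontal distance between jar1_mid and ring1 below 0.015 m or horizontal distance between jar1_mid and ring2 below 0.015 m or horizontal distance between jar1_mid and ring3 below 0.015 m) and height (world z) of jar1_mid between 0.066 and 0.079 m and angle between each of jar1_mid, jar2_mid, jar3_mid, jar4_mid's own z axis and vertical below 0.1 rad and angle between the x axis of each of jar1_mid, jar2_mid, jar3_mid, jar4_mid and the x axis of ring2, either way round below 0.2 rad and x of lip in the frame of jar1_mid above 0 m and (horizontal distance between jar2_mid and ring1 below 0.015 m or horizontal distance between jar2_mid and ring2 below 0.015 m or horizontal distance between jar2_mid and ring3 below 0.015 m) and height (world z) of jar2_mid between 0.066 and 0.079 m and x of lip in the frame of jar2_mid above 0 m and (horizontal distance between jar3_mid and ring1 below 0.015 m or horizontal distance between jar3_mid and ring2 below 0.015 m or horizontal distance between jar3_mid and ring3 below 0.015 m) and height (world z) of jar3_mid between 0.066 and 0.079 m and x of lip in the frame of jar3_mid above 0 m and (horizontal distance between jar4_mid and ring1 below 0.015 m or horizontal distance between jar4_mid and ring2 below 0.015 m or horizontal distance between jar4_mid and ring3 below 0.015 m) and height (world z) of jar4_mid between 0.066 and 0.079 m and x of lip in the frame of jar4_mid above 0 m), for 0.2 s.
3. the thermostat's pointer is at the marker tab (horizontal distance between dial_tip and mark_tip below 0.0036 m), for 0.2 s.
At the end, for the whole second after the job is handed in: The cap is within 0.12 rad of tight; every jar present stands upright on the plate, its centre within 15 mm of the centre of a ring of its own, its label within 0.2 rad (11 degrees) of facing squarely to the lip; the thermostat's pointer tip is within 3.6 mm (0.1 rad) of the marker (value of joint cap below 0.12 rad and (horizontal distance between jar1_mid and ring1 below 0.015 m or horizontal distance between jar1_mid and ring2 below 0.015 m or horizontal distance between jar1_mid and ring3 below 0.015 m) and height (world z) of jar1_mid between 0.066 and 0.079 m and angle between each of jar1_mid, jar2_mid, jar3_mid, jar4_mid's own z axis and vertical below 0.1 rad and angle between the x axis of each of jar1_mid, jar2_mid, jar3_mid, jar4_mid and the x axis of ring2, either way round below 0.2 rad and x of lip in the frame of jar1_mid above 0 m and (horizontal distance between jar2_mid and ring1 below 0.015 m or horizontal distance between jar2_mid and ring2 below 0.015 m or horizontal distance between jar2_mid and ring3 below 0.015 m) and height (world z) of jar2_mid between 0.066 and 0.079 m and x of lip in the frame of jar2_mid above 0 m and (horizontal distance between jar3_mid and ring1 below 0.015 m or horizontal distance between jar3_mid and ring2 below 0.015 m or horizontal distance between jar3_mid and ring3 below 0.015 m) and height (world z) of jar3_mid between 0.066 and 0.079 m and x of lip in the frame of jar3_mid above 0 m and (horizontal distance between jar4_mid and ring1 below 0.015 m or horizontal distance between jar4_mid and ring2 below 0.015 m or horizontal distance between jar4_mid and ring3 below 0.015 m) and height (world z) of jar4_mid between 0.066 and 0.079 m and x of lip in the frame of jar4_mid above 0 m and horizontal distance between dial_tip and mark_tip below 0.0036 m); the robot touches nothing.
It fails at once if the grey tumbler is pushed more than 50 mm (distance of tumbler from where it was at the start of the episode above 0.05 m).
It fails at once if the white bowl is pushed more than 50 mm (distance of bowl from where it was at the start of the episode above 0.05 m).
Of jar1, jar2, jar3, jar4 only 2 to 3 are there at a start; the rules pass over those that are not, and their reading is None.
At some moment in a run one of jar1, jar2, jar3, jar4 may be knocked a few centimetres aside while the robot is not near it.
It also fails if it takes over 210 s, if anything falls off the work surface, if the arm or the gripper's body presses on something with over 40 N, if the wrist force passes 120 N, or if a joint passes its speed limit or range.

## Robot

A 7-joint arm with a two-finger parallel gripper is mounted at the origin on the work surface. World frame = base frame: x ahead of the robot, y to its left, z up, the work surface at z = 0. Lengths are in m, angles in rad, forces in N, time in s.
With the tool pointing down it reaches from about 0.35 to 0.9 m from the base axis. Payload 8.1 kg.
Tool frame: the origin (TCP) lies at the centre of the arm's flange, where the gripper is bolted on; the fingertips stand 173 mm ahead of it and the grasp point (between the pads) lies 155 mm ahead of it; z points along the fingers, y is the line along which they close (so a half turn about z gives the same grasp; the last joint's range is limited). The gripper opens to 85 mm and grips with 20 to 120 N. Pads are 22 mm wide; open, the fingers measure 114 mm over their backs; the gripper's body (76 mm by 85 mm) begins 54 mm behind the grasp point. The pads swing forward as they close: fully open they stand 13 mm farther back than shut.
Start: joints at [1.178, 0.434, 0.025, 1.573, -0.012, 1.134, -0.075], TCP at [0.179, -0.599, 0.405] pointing down, gripper open.
Joint ranges: [-2.62, 2.62], [-0.44, 2.09], [-1.27, 1.32], [0.08, 2.57], [-1.32, 4.46], [0.12, 2], [-2.74, 2.74]. Speed limits (rad/s): [2.22, 2.22, 3.01, 3.01, 3.14, 3.14, 3.14].

## Interface

Orientations are given as a unit quaternion [w, x, y, z].
In Python, from plant import sensors, viewer, robot gives the robot as it stands.
- The arm moves only by the shell command python3 -m pendant 'ROWS' [OPENING] [FORCE]. ROWS is JSON, a list of rows, each a list of 2 entries, a list of its own where there are three numbers: the shift along the world's x, y, z in m, then the turn about the world's z in degrees. A call has 1 to 8 rows; each row shifts and turns the commanded pose from where the row before left it; what a row does not reach is not made up. A row lasts 1/10 s, in which the tool goes at most 50 mm and 8.59 degrees, less where a joint would pass 70% of its speed; a pose out of reach is approached as far as the arm can. A call is refused whole if a number of a shift passes 0.05 or a number of a turn 8.59, either way. A call with a gripper value outside its range is refused whole. OPENING is the opening, from 0 (shut) to 1 (fully open), set as the call begins (- or left out, the last holds). The fingers move at their own pace and stop on an object; FORCE is the grip in N (left out, the last holds). Time passes only in rows, so rows that do not move let the fingers close. It gives the time, the measured TCP pose, the force, the opening and the grip force at its end, in the units of the state.
- sensors.get_obs(): the state, without advancing time (a new reading comes with each control period).
- viewer.grab_frame(name): name is "scene" or "top" or "wrist"; returns a dict with "color" (384x512x3 uint8, red, green, blue), "range_z" (384x512 float32, m along the optical axis (not along the pixel's ray), 0 where there is no reading), "intrinsics" (3x3 intrinsics, pixels), "T" (4x4, takes a point from camera to world coordinates). Camera axes: x right, y down, z forward; pixel columns grow to the right and rows downward; lengths in m; the calibration is good to about 2 mm. A picture is of the moment at which its call begins.
- robot.hand_in(): hands the job in; it is judged then, once.
The state is a dict: "time": time; "qpos": joint angles; "joint_vel": joint speeds; "effort": joint torques, N m; "ee_pos": TCP position; "orientation": TCP orientation; "wrist_force": force on the tool from outside, world axes, zero at the start; "moment": the same for the moment, N m; "opening": finger opening in m; "gripper_force": force on a finger pad.
Only numpy, scipy, OpenCV 4.12 (cv2) and the standard library are available. Lean on these libraries where they do the work, as an engineer would, in place of code of your own. Each camera call takes 0.05 s, during which the arm holds its last target. There are 200 camera calls.

## Working session

There is one attempt and no reset: what is moved stays moved. The work goes in short steps, Python scripts to look and compute and a shell command to move; the robot and the scene stay as the last step left them, time stands still between calls to the robot, and variables do not carry over. Pictures are saved under pics/ and viewed, at most 14 in all, crops included, and the job is handed in when it is done.

```bash
ls; mkdir -p pics; cat > h.py <<'E'
import numpy as np,cv2,sys
from plant import sensors,viewer,robot
def grab(n,save=None):
    f=viewer.grab_frame(n)
    if save: cv2.imwrite('pics/'+save,cv2.cvtColor(f['color'],cv2.COLOR_RGB2BGR))
    return f
def ray(f,u,v,z):
    K,T=np.array(f['intrinsics']),np.array(f['T'])
    d=T[:3,:3]@np.linalg.inv(K)@np.array([u,v,1.]); o=T[:3,3]
    return o+d*(z-o[2])/d[2]
def cloud(f):
    K,T=np.array(f['intrinsics']),np.array(f['T']); Z=f['range_z']
    v,u=np.mgrid[:Z.shape[0],:Z.shape[1]]
    P=np.stack([(u-K[0,2])/K[0,0]*Z,(v-K[1,2])/K[1,1]*Z,Z],-1)
    return P@T[:3,:3].T+T[:3,3]
E
python3 - <<'E'
from h import *
import pickle
for n in ('top','scene'):
    f=grab(n,n+'0.png'); pickle.dump(f,open(n+'0.pkl','wb'))
    print(n,f['T'].round(3).tolist(),f['intrinsics'])
o=sensors.get_obs();print(o)
E
```

```text
pics
top [[-0.005, -0.998, 0.069, 0.388], [-1.0, 0.004, -0.008, 0.004], [0.008, -0.069, -0.998, 1.463], [0.0, 0.0, 0.0, 1.0]] [[489.95354205   0.         251.37089125]
 [  0.         489.95354205 189.63524273]
 [  0.           0.           1.        ]]
scene [[0.824, 0.432, -0.367, 0.867], [0.567, -0.61, 0.554, -0.575], [0.016, -0.664, -0.747, 0.858], [0.0, 0.0, 0.0, 1.0]] [[382.08504805   0.         258.36743942]
 [  0.         382.08504805 196.26924118]
 [  0.           0.           1.        ]]
{'time': 0.1, 'qpos': array([ 1.17839577,  0.43517411,  0.02500359,  1.57399957, -0.01156864,
        1.13398212, -0.07512594]), 'joint_vel': array([ 0.0007488 , -0.00241298,  0.00018443, -0.0008671 ,  0.00084189,
        0.00161467, -0.00020894]), 'effort': array([ 3.67271292e-03, -6.71755028e+01,  1.02864794e+00, -3.16904891e+01,
        1.58936827e-02,  7.22428245e-03, -6.34593152e-05]), 'ee_pos': array([ 0.17849592, -0.59876213,  0.40399422]), 'orientation': array([-6.84703004e-04,  9.89527944e-01,  1.44339687e-01, -1.86094431e-04]), 'wrist_force': array([-0.56111278,  0.38676728,  0.35725388]), 'moment': array([-0.01523352,  0.02865989, -0.02025325]), 'gripper_force': 0.0, 'opening': 0.08519946566643807}
```

View pics/top0.png

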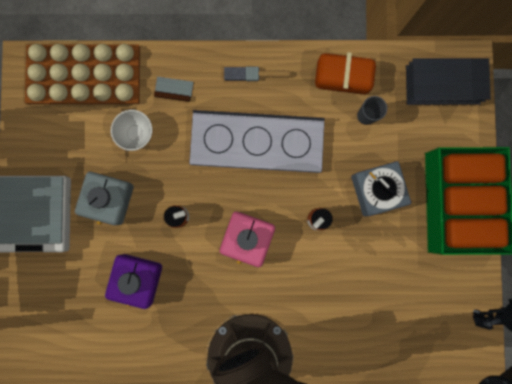

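View pics/scene0.png

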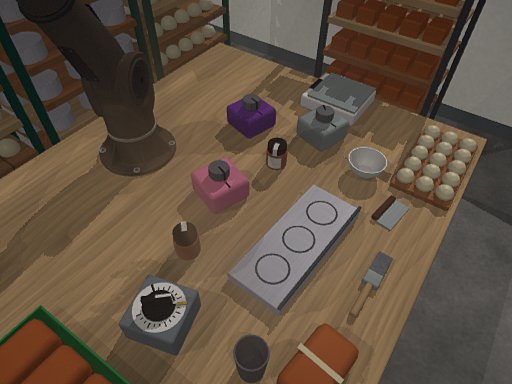

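Top view: the jars are at (176,216) and (320,218), the plate at about (257,141) and the dial at (383,188). There are three tanks: grey (104,198), pink (247,239) and purple (134,281). The grey one is the steel tank meant, and pink and purple are the excluded look-alikes. Next come measurements and one enlarged crop.

```bash
python3 - <<'E'
from h import *
import pickle
f=pickle.load(open('top0.pkl','rb')); im=f['color']; P=cloud(f)
def crop(u,v,w=34,s=380):
    return cv2.resize(im[v-w:v+w,u-w:u+w],(s,s),interpolation=cv2.INTER_CUBIC)
a=np.vstack([np.hstack([crop(383,188)[:300],crop(104,198)[:300]])*1, np.hstack([cv2.resize(crop(x,217,16),(380,300)) for x in(176,320)])])
cv2.imwrite('pics/crop1.png',cv2.cvtColor(a,cv2.COLOR_RGB2BGR))
def win(u,v,w,z0,z1):
    m=np.zeros(im.shape[:2],bool); m[v-w:v+w,u-w:u+w]=1
    return m&(P[...,2]>z0)&(P[...,2]<z1)
def stat(n,m):
    q=P[m]; c,(w,h),ang=cv2.minAreaRect(q[:,:2].astype(np.float32)*1000)
    cc,r=cv2.minEnclosingCircle(q[:,:2].astype(np.float32))
    print(n,m.sum(),'mean',q.mean(0).round(4),'rect',np.round(c,1),np.round((w,h),1),round(ang,1),'circ',np.round(cc,4),round(r,4))
stat('jarL lid',win(176,216,22,.075,.1)); stat('jarR lid',win(320,218,22,.075,.1))
stat('dialbox',win(383,188,40,.06,.079)); stat('skirt',win(383,188,35,.081,.09));stat('bar',win(383,188,35,.108,.13))
stat('tankbox',win(104,198,40,.06,.079)); stat('cap',win(104,198,35,.1,.12))
m=np.zeros(im.shape[:2],bool); m[90:185,180:335]=1
stat('plate',m&(P[...,2]>.022)&(P[...,2]<.06)); stat('lip',m&(P[...,2]>.037)&(P[...,2]<.06))
# rings: dark circles on plate
g=cv2.cvtColor(im,cv2.COLOR_RGB2GRAY)
rm=np.zeros_like(g); rm[115:168,194:322]=1
b=((g<110)&(rm>0)).astype(np.uint8)
n,l,s,c=cv2.connectedComponentsWithStats(b)
for i in range(1,n):
    if s[i,4]>15:
        ys,xs=np.where(l==i); q=np.array([ray(f,x,y,.03) for x,y in zip(xs,ys)]); cc,r=cv2.minEnclosingCircle(q[:,:2].astype(np.float32)); print('ring',s[i],np.round(cc,4),round(r,4))
for n,z,u,v in(('bowl',0,131,130),('tumbler',0.1,372,110)): print(n,ray(f,u,v,z).round(3))
E
```

```text
jarL lid 365 mean [0.4101 0.2102 0.0851] rect [409.7 209.3] [58.2 56.2] 89.6 circ [0.4105 0.21  ] 0.0306
jarR lid 357 mean [ 0.4013 -0.2053  0.0847] rect [ 402.2 -205.8] [56.9 56.3] 89.7 circ [ 0.4004 -0.2052] 0.0303
dialbox 1449 mean [ 0.4858 -0.3803  0.0741] rect [ 486.9 -383.8] [129.9 130.9] 15.9 circ [ 0.4869 -0.3829] 0.0881
skirt 303 mean [ 0.4875 -0.3796  0.0843] rect [ 487.7 -379.3] [111.6 108.1] 22.3 circ [ 0.4769 -0.3776] 0.0671
bar 128 mean [ 0.4865 -0.3825  0.1186] rect [ 487.3 -382.6] [61.9 14.3] 44.8 circ [ 0.4864 -0.3817] 0.0314
tankbox 1524 mean [0.462  0.4122 0.0734] rect [462.6 417.6] [132.  129.4] 73.8 circ [0.4629 0.4177] 0.0852
cap 365 mean [0.4623 0.4175 0.1103] rect [462.6 417.3] [57.3 56.6] 78.7 circ [0.463  0.4182] 0.0302
plate 7172 mean [ 0.6322 -0.0246  0.0309] rect [655.1 -33.8] [242.9 453.3] 2.2 circ [ 0.6937 -0.0319] 0.2411
lip 456 mean [ 0.6882 -0.0246  0.0409] rect [633.  -25.4] [386.1 158.1] 86.5 circ [ 0.6604 -0.0273] 0.1982
ring [229 115  93   6 302] [ 0.7006 -0.079 ] 0.1366
ring [204 124  29  30 160] [0.639  0.0903] 0.0444
ring [242 126  30  30 152] [ 0.6315 -0.0246] 0.044
ring [281 129  30  29 156] [ 0.6246 -0.1392] 0.0443
ring [194 164  51   4 109] [0.5582 0.0869] 0.0737
bowl [0.67  0.354 0.   ]
tumbler [ 0.706 -0.349  0.1  ]
```

View pics/crop1.png

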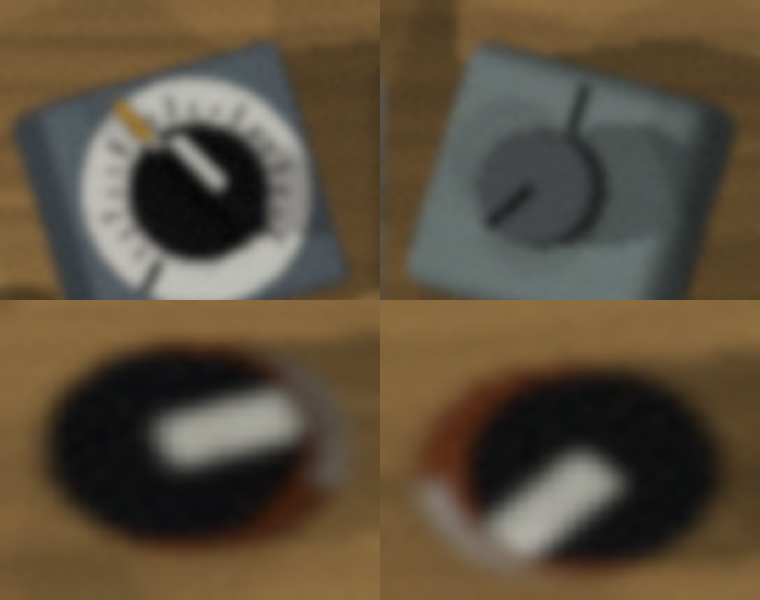

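The grey tank's black cap line points at azimuth ≈129°, and the tank line at ≈-16°. So the cap needs about 145° clockwise. The dial pointer is at ≈45° and the OFF tick at ≈151°, so it needs about 106° anticlockwise. The jar labels point at about -70° (left) and 132° (right), and should point at -3.6°. The measured sizes match the ones given. I'm moving to the dial.

```bash
python3 -m pendant '[[[0.044,0.031,0],4],[[0.044,0.031,0],4],[[0.044,0.031,0],4],[[0.044,0.031,0],4],[[0.044,0.031,0],4],[[0.044,0.031,0],4],[[0.044,0.031,0],4],[[0,0,0],0]]' 0.6 40; python3 - <<'E'
from h import *
import pickle
o=sensors.get_obs();print(o['qpos'].round(2))
f=grab('wrist','w1.png')
P=cloud(f);m=(P[...,2]>.112)&(P[...,2]<.128)&(np.hypot(P[...,0]-.487,P[...,1]+.382)<.045)
print(m.sum(),cv2.minAreaRect(P[m][:,:2].astype(np.float32)*1000))
f=pickle.load(open('top0.pkl','rb'));P=cloud(f)
m=(P[...,2]>.037)&(P[...,2]<.06)
m[:100]=0;m[185:]=0;m[:,:185]=0;m[:,330:]=0
q=P[m];x=q[:,0]-(-.063)*(0)+ .063*(0-q[:,1]-.0246)
print('lip x hist',np.histogram(x,[.5,.56,.6,.68,.69,.7,.71,.72,.75]))
E
```

```text
time: 0.9
ee_pos: [0.4709, -0.3909, 0.4044]
orientation: [-0.001, 0.923, 0.386, 0.002]
wrist_force: [-0.2, 0.2, -0.2]
opening: 0.0511
gripper_force: 0.0
[ 0.74  0.42 -0.18  1.59  0.08  1.13 -0.24]
1261 ((487.38226318359375, -382.9822998046875), (62.52859878540039, 13.988714218139648), 43.331207275390625)
lip x hist (array([  9,  23,  64,   4,   4, 289,  63,   0]), array([0.5 , 0.56, 0.6 , 0.68, 0.69, 0.7 , 0.71, 0.72, 0.75]))
```

View pics/w1.png

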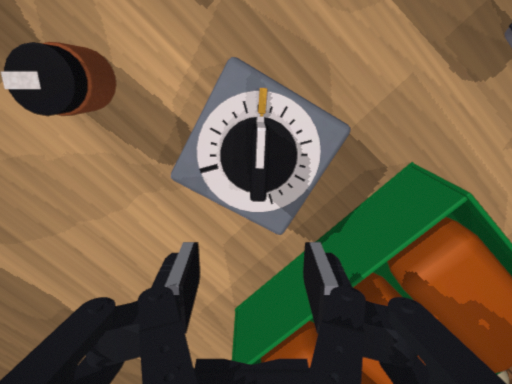

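The wrist view shows the pointer (262,120), the brass tab (263,100) and the heavy OFF tick (208,168). The lip is on the far side, at x≈0.705. I'll measure the tab and tick azimuths, then go down.

```bash
python3 -m pendant '[[[0.0005,-0.001,0],0],[[0,0,-0.045],0],[[0,0,-0.045],0],[[0,0,-0.045],0],[[0,0,-0.006],-1],[[0,0,0],0],[[0,0,0],0]]'; python3 - <<'E'
from h import *
import pickle
im=cv2.imread('pics/w1.png');hsv=cv2.cvtColor(im,cv2.COLOR_BGR2HSV)
# camera pose at w1: re-grab not possible; use offset relative to knob from image via top T instead
f=pickle.load(open('top0.pkl','rb'));h=cv2.cvtColor(f['color'],cv2.COLOR_RGB2HSV)
c=np.array([.4873,-.3829])
m=(h[...,0]>12)&(h[...,0]<28)&(h[...,1]>130)&(h[...,2]>130);m[:150]=0;m[225:]=0;m[:,:350]=0;m[:,415:]=0
ys,xs=np.where(m);q=np.array([ray(f,x,y,.081)[:2] for x,y in zip(xs,ys)])-c
q=q[np.hypot(*q.T)<.065];print(len(q),q.mean(0),np.hypot(*q.mean(0)),np.degrees(np.arctan2(q[:,1].mean(),q[:,0].mean())))
E
```

```text
time: 1.65
ee_pos: [0.4655, -0.3995, 0.266]
orientation: [0.001, 0.929, 0.371, 0.001]
wrist_force: [-0.0, -0.5, 0.2]
opening: 0.0512
gripper_force: 0.0
11 [0.03577149 0.03196933] 0.04797538265801425 41.78746587927825
```

```bash
python3 -m pendant '[[[0.011,0.008,0],0],[[0.011,0.0085,-0.003],0],[[0,0,0],0],[[0,0,0],0]]'; python3 -c "
from h import *
print(sensors.get_obs()['ee_pos'])"
```

```text
time: 2.05
ee_pos: [0.488, -0.381, 0.2611]
orientation: [0.0, 0.928, 0.372, 0.0]
wrist_force: [0.8, 0.3, 1.2]
opening: 0.051
gripper_force: 0.0
[ 0.48800123 -0.38103691  0.26108759]
```

```bash
python3 -m pendant '[[[-0.0005,-0.0018,0.001],0],[[0,0,0],0],[[0,0,0],0],[[0,0,0],0],[[0,0,0],0],[[0,0,0],0],[[0,0,0],0]]' 0 40; python3 -m pendant '[[[0,0,0],5],[[0,0,0],8],[[0,0,0],8],[[0,0,0],8],[[0,0,0],8],[[0,0,0],8],[[0,0,0],8],[[0,0,0],0]]'
```

```text
time: 2.75
ee_pos: [0.4864, -0.3843, 0.2619]
orientation: [0.0, 0.929, 0.371, -0.0]
wrist_force: [-2.5, -3.5, 3.6]
opening: 0.0134
gripper_force: 40.9
time: 3.55
ee_pos: [0.487, -0.3845, 0.2619]
orientation: [0.001, 0.664, 0.747, 0.0]
wrist_force: [1.2, -5.8, -0.2]
opening: 0.0136
gripper_force: 40.6
```

```bash
python3 -m pendant '[[[0,0,0],8],[[0,0,0],8],[[0,0,0],8],[[0,0,0],8],[[0,0,0],8],[[0,0,0],8],[[0,0,0],4],[[0,0,0],2]]';  python3 -c "
from h import *
o=sensors.get_obs();print(o['moment'],o['qpos'].round(2))"
```

```text
time: 4.35
ee_pos: [0.4877, -0.3841, 0.262]
orientation: [0.001, 0.254, 0.967, 0.0]
wrist_force: [4.5, -3.7, -0.7]
opening: 0.0135
gripper_force: 40.3
[-1.00628315 -0.94103271 -0.00266381] [ 1.    0.66 -0.64  1.7   0.47  0.94  1.24]
```

```bash
python3 -m pendant '[[[0,0,0],3],[[0,0,0],3],[[0,0,0],0]]';  python3 -c "
from h import *
o=sensors.get_obs();print(o['moment'],o['orientation'])"
```

```text
time: 4.65
ee_pos: [0.4872, -0.3838, 0.2621]
orientation: [0.001, 0.205, 0.979, 0.0]
wrist_force: [2.4, -1.5, 3.6]
opening: 0.0135
gripper_force: 90.9
[-0.32647288 -0.33695911 -1.34915292] [7.60316435e-04 2.04649661e-01 9.78834895e-01 4.32051472e-04]
```

The stop has been reached (moment -1.35 N m). I'll release, lift and head for the tank.

```bash
python3 -m pendant '[[[0,0,0],-3],[[0,0,0],0],[[0,0,0],0],[[0,0,0.03],0],[[0,0,0.045],0],[[0,0,0.045],0],[[0,0,0.02],0],[[0,0,0],0]]' 0.6;  python3 - <<'E'
from h import *
f=grab('wrist');P=cloud(f);m=(P[...,2]>.112)&(P[...,2]<.128)&(np.hypot(P[...,0]-.487,P[...,1]+.382)<.045)
print(m.sum(),cv2.minAreaRect(P[m][:,:2].astype(np.float32)*1000),sensors.get_obs()['qpos'].round(2))
g=cv2.cvtColor(f['color'],cv2.COLOR_RGB2HSV);m=(g[...,0]>12)&(g[...,0]<28)&(g[...,1]>130)&(g[...,2]>130)&(P[...,2]>.07)&(P[...,2]<.095)&(np.hypot(P[...,0]-.487,P[...,1]+.382)<.065)
if m.sum():
  ys,xs=np.where(m);q=np.array([ray(f,x,y,.081)[:2] for x,y in zip(xs,ys)])-[.4873,-.383];print(len(q),q.mean(0),np.degrees(np.arctan2(*q.mean(0)[::-1])),cv2.minAreaRect(q.astype(np.float32)*1000))
cv2.imwrite('pics/w2.png',cv2.cvtColor(f['color'],cv2.COLOR_RGB2BGR))
E
```

```text
time: 5.45
ee_pos: [0.4877, -0.3833, 0.4054]
orientation: [0.003, 0.228, 0.974, -0.001]
wrist_force: [0.8, 0.8, -0.4]
opening: 0.0514
gripper_force: 0.0
1190 ((485.890869140625, -382.5894470214844), (14.02130126953125, 62.40626525878906), 60.906490325927734) [ 1.05  0.53 -0.72  1.55  0.37  1.2   1.38]
159 [0.03477177 0.03248825] 43.05552127988293 ((34.35409164428711, 32.102294921875), (23.238929748535156, 6.860432147979736), 41.99058151245117)
```

View pics/w2.png

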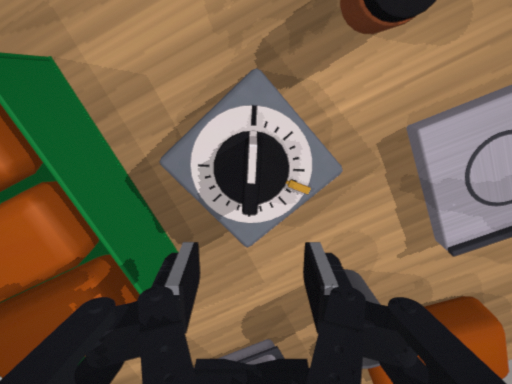

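The dial is at OFF: the pointer (253,140) lines up with the heavy tick (253,112), azimuth 150.9°. The brass tab measures azimuth ≈42°. Next is the tank cap.

```bash
python3 -m pendant '[[[0,0.04,0],3],[[0,0.045,0],3],[[0,0.045,0],3],[[0,0.045,0],3],[[0,0.045,0],3],[[0,0.045,0],3],[[0,0.045,0],3],[[0,0.045,0],3]]' 1; python3 -m pendant '[[[0,0.045,0],3],[[0,0.045,0],3],[[0,0.045,0],3],[[0,0.045,0],3],[[0,0.045,0],3],[[0,0.045,0],3],[[0,0.045,0],3],[[0,0.045,0],3]]';python3 -m pendant '[[[0,0.04,0],3],[[0,0.04,0],3],[[0,0,0],3],[[0,0,0],3],[[0,0,0],0]]'; python3 - <<'E'
from h import *
f=grab('top');P=cloud(f)
for n,c in(('cap',(.4627,.4178)),):
  m=(P[...,2]>.104)&(P[...,2]<.118)&(np.hypot(P[...,0]-c[0],P[...,1]-c[1])<.04);print(m.sum(),P[m].mean(0))
o=sensors.get_obs();print(o['qpos'].round(2),o['ee_pos'],2*np.degrees(np.arctan2(o['orientation'][2],o['orientation'][1]))-90)
f=grab('wrist','w3.png');P=cloud(f);m=(P[...,2]>.104)&(P[...,2]<.118)&(np.hypot(P[...,0]-.4627,P[...,1]-.4178)<.04);print(m.sum(),cv2.minEnclosingCircle(P[m][:,:2].astype(np.float32)))
E
```

```text
time: 6.3
ee_pos: [0.4858, -0.0272, 0.4004]
orientation: [-0.001, 0.02, 1.0, 0.0]
wrist_force: [1.0, -0.7, -0.2]
opening: 0.0854
gripper_force: 0.0
time: 7.1
ee_pos: [0.4862, 0.3328, 0.3999]
orientation: [-0.001, -0.189, 0.982, -0.001]
wrist_force: [0.7, 0.3, 0.5]
opening: 0.0849
gripper_force: 0.0
time: 7.6
ee_pos: [0.4863, 0.4115, 0.3997]
orientation: [-0.001, -0.29, 0.957, -0.0]
wrist_force: [-0.5, -0.6, 0.1]
opening: 0.0854
gripper_force: 0.0
0 [nan nan nan]
[-0.19  0.66 -1.    1.49  0.56  1.31  0.91] [0.48646497 0.41118423 0.4000761 ] 123.58351742929773
3734 ((0.4621427357196808, 0.4201488494873047), 0.03031960129737854)<stdin>:4: RuntimeWarning: Mean of empty slice.
  ret = um.true_divide(
```

View pics/w3.png

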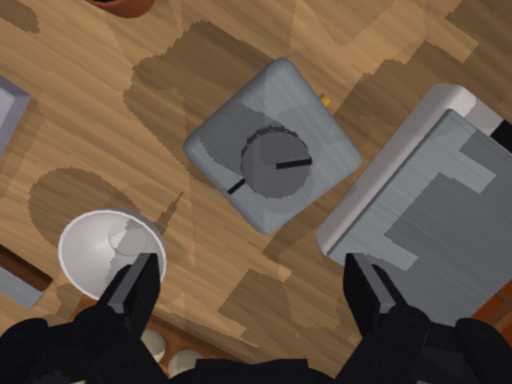

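The wrist view shows the grey ribbed cap at (275,162), its black line pointing to (310,160) and the tank line at (237,187). I'm descending on it.

```bash
python3 -m pendant '[[[-0.024,0.008,0],0],[[0,0,-0.04],0],[[0,0,-0.04],0],[[0,0,-0.04],0],[[0,0,-0.015],0],[[0,0,-0.013],0],[[0,0,0],0],[[0,0,0],0]]'; python3 -m pendant '[[[0,0,0],0],[[0,0,0],0],[[0,0,0],0],[[0,0,0],0],[[0,0,0],0]]' 0 50
```

```text
time: 8.5
ee_pos: [0.4629, 0.4199, 0.2552]
orientation: [0.001, -0.289, 0.957, 0.001]
wrist_force: [0.4, 0.1, 1.4]
opening: 0.0855
gripper_force: 0.0
time: 9.0
ee_pos: [0.4628, 0.4198, 0.2554]
orientation: [0.001, -0.289, 0.957, 0.0]
wrist_force: [-0.5, -2.2, 7.7]
opening: 0.0567
gripper_force: 52.0
```

```bash
python3 -m pendant '[[[0,0,0],-8],[[0,0,0],-8],[[0,0,0],-8],[[0,0,0],-8],[[0,0,0],-8],[[0,0,0],-8],[[0,0,0],-8],[[0,0,0],-8]]'; python3 -m pendant '[[[0,0,0],-8],[[0,0,0],-8],[[0,0,0],-8],[[0,0,0],-8],[[0,0,0],-8],[[0,0,0],-8],[[0,0,0],-8],[[0,0,0],-8]]'; python3 -m pendant '[[[0,0,0],-5],[[0,0,0],-5],[[0,0,0],0]]';python3 -c "
from h import *
o=sensors.get_obs();print(o['moment'],o['qpos'].round(2),2*np.degrees(np.arctan2(o['orientation'][2],o['orientation'][1]))-90)"
```

```text
time: 9.8
ee_pos: [0.4629, 0.4195, 0.2554]
orientation: [0.001, 0.265, 0.964, 0.001]
wrist_force: [-2.9, -3.3, 7.6]
opening: 0.057
gripper_force: 51.9
time: 10.6
ee_pos: [0.4627, 0.4194, 0.2554]
orientation: [0.0, 0.736, 0.677, 0.001]
wrist_force: [-1.9, -3.7, 8.9]
opening: 0.0566
gripper_force: 52.0
time: 10.9
ee_pos: [0.4626, 0.4194, 0.2554]
orientation: [0.0, 0.791, 0.612, 0.001]
wrist_force: [-1.8, -3.7, 9.0]
opening: 0.0568
gripper_force: 52.0
[-0.71478658  0.35975972 -0.01487222] [-0.6   0.61 -0.33  1.71  0.25  0.86 -1.29] -14.570965299993787
```

```bash
python3 -m pendant '[[[0,0,0],-4],[[0,0,0],-4],[[0,0,0],0]]';python3 -c "
from h import *
o=sensors.get_obs();print(o['moment'],2*np.degrees(np.arctan2(o['orientation'][2],o['orientation'][1]))-90)";  python3 -m pendant '[[[0,0,0],-3],[[0,0,0],-3],[[0,0,0],0]]';python3 -c "
from h import *
o=sensors.get_obs();print(o['moment'],2*np.degrees(np.arctan2(o['orientation'][2],o['orientation'][1]))-90)"
```

```text
time: 11.2
ee_pos: [0.4626, 0.4194, 0.2554]
orientation: [0.0, 0.832, 0.555, 0.001]
wrist_force: [-1.8, -3.0, 9.7]
opening: 0.0569
gripper_force: 52.1
[-0.77736473  0.44112977 -0.03848074] -22.53606659742144
time: 11.5
ee_pos: [0.4632, 0.4206, 0.2554]
orientation: [-0.001, 0.859, 0.512, 0.002]
wrist_force: [2.0, 1.8, 5.5]
opening: 0.0566
gripper_force: 54.9
[ 0.67292355 -0.694454    0.33558725] -28.361091892029336
```

```bash
python3 -m pendant '[[[0,0,0],-3],[[0,0,0],0],[[0,0,0],0]]';python3 -c "
from h import *
o=sensors.get_obs();print(o['moment'])"; python3 -m pendant '[[[0,0,0],2],[[0,0,0],0],[[0,0,0],0],[[0,0,0.03],0],[[0,0,0.045],0],[[0,0,0.045],0],[[0,0,0.028],0],[[0,0,0],0]]' 1; python3 - <<'E'
from h import *
f=grab('wrist','w4.png');P=cloud(f);near=np.hypot(P[...,0]-.4625,P[...,1]-.419)
m=(P[...,2]>.104)&(P[...,2]<.118)&(near<.04);c=np.array(cv2.minEnclosingCircle(P[m][:,:2].astype(np.float32))[0])
g=cv2.cvtColor(f['color'],cv2.COLOR_RGB2GRAY)
for n,z0,z1,r in(('cap',.104,.118,.026),('tank',.068,.08,.06)):
  m=(g<45)&(P[...,2]>z0)&(P[...,2]<z1)&(near<r)
  q=P[m][:,:2]-c;v=q.mean(0);print(n,m.sum(),v,np.degrees(np.arctan2(v[1],v[0])))
c=f['color'];print(sensors.get_obs()['ee_pos'])
f=grab('top')
P=cloud(f);hs=cv2.cvtColor(f['color'],cv2.COLOR_RGB2HSV)
def jar(c):
  near=np.hypot(P[...,0]-c[0],P[...,1]-c[1])<.07
  m=near&(P[...,2]>.075)&(P[...,2]<.1); cc,r=cv2.minEnclosingCircle(P[m][:,:2].astype(np.float32))
  w=m&(hs[...,2]>130)&(hs[...,1]<70); ys,xs=np.where(w); q=np.array([ray(f,x,y,.085)[:2] for x,y in zip(xs,ys)])-cc
  v=q.mean(0);rc,wh,a=cv2.minAreaRect(q.astype(np.float32)*1000); print('jar',cc,r,len(q),v,np.degrees(np.arctan2(v[1],v[0])),wh,a)
jar((.41,.21));jar((.401,-.2055))
E
```

```text
time: 11.8
ee_pos: [0.4638, 0.4214, 0.2554]
orientation: [-0.002, 0.872, 0.49, 0.003]
wrist_force: [5.5, 6.0, 1.7]
opening: 0.0568
gripper_force: 54.8
[ 1.55626973 -1.25026596  0.13703685]
time: 12.6
ee_pos: [0.4631, 0.42, 0.4065]
orientation: [-0.001, 0.863, 0.504, 0.003]
wrist_force: [0.1, 0.2, -0.1]
opening: 0.0852
gripper_force: 0.0
cap 155 [ 0.01223216 -0.00317018] -14.529552128579647
tank 93 [ 0.04138857 -0.01155949] -15.604609213226052
[0.46277671 0.41949916 0.40386478]
jar (0.4099618196487427, 0.21004751324653625) 0.03056325577199459 52 [ 0.00442825 -0.01350626] -71.8474267571524 (13.337905883789062, 30.896955490112305) 18.223344802856445
jar (0.4007590115070343, -0.20507210493087769) 0.030520252883434296 55 [-0.01158881  0.01045806] 137.93603218073315 (13.833590507507324, 29.959095001220703) 44.35234069824219
```

View pics/w4.png

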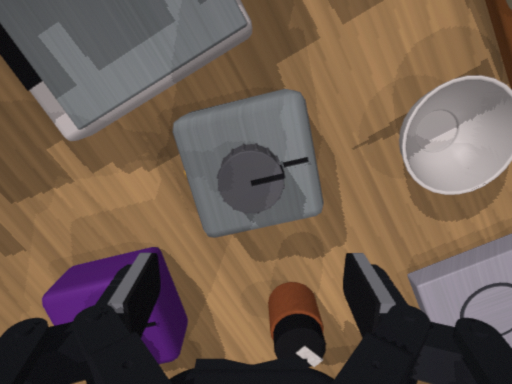

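The cap line and the tank line meet (cap -14.5°, tank -15.6°), so the cap is tight. Now the left jar.

```bash
python3 -m pendant '[[[-0.01,-0.04,0],0],[[-0.01,-0.04,0],0],[[-0.01,-0.04,0],0],[[-0.01,-0.04,0],0],[[-0.01,-0.04,0],0],[[-0.003,-0.0095,0],0],[[0,0,0],0],[[0,0,0],0]]'; python3 - <<'E'
from h import *
f=grab('wrist');P=cloud(f);m=(P[...,2]>.075)&(P[...,2]<.1)&(np.hypot(P[...,0]-.41,P[...,1]-.21)<.06);print(m.sum(),cv2.minEnclosingCircle(P[m][:,:2].astype(np.float32)),sensors.get_obs()['ee_pos'])
E
```

```text
time: 13.5
ee_pos: [0.4097, 0.2106, 0.4012]
orientation: [-0.0, 0.863, 0.505, -0.0]
wrist_force: [1.0, 1.1, -0.0]
opening: 0.0854
gripper_force: 0.0
3239 ((0.4105987548828125, 0.2113504409790039), 0.03071049600839615) [0.40980624 0.21110288 0.40130264]
```

```bash
python3 -m pendant '[[[0,0,-0.045],0],[[0,0,-0.045],0],[[0,0,-0.045],0],[[0,0,-0.045],0],[[0,0,-0.02],0],[[0,0,0],0],[[0,0,0],0]]'; python3 -m pendant '[[[0,0,0],0],[[0,0,0],0],[[0,0,0],0],[[0,0,0],0],[[0,0,0],0]]' 0 50
```

```text
time: 14.25
ee_pos: [0.4098, 0.2111, 0.2017]
orientation: [-0.0, 0.863, 0.505, -0.0]
wrist_force: [0.1, -0.3, 0.2]
opening: 0.0855
gripper_force: 0.0
time: 14.75
ee_pos: [0.4101, 0.2106, 0.2034]
orientation: [-0.0, 0.863, 0.505, 0.002]
wrist_force: [-1.0, 1.7, 5.0]
opening: 0.0647
gripper_force: 54.0
```

```bash
python3 -m pendant '[[[0,0,0.02],0],[[0,0,0.04],0],[[0,0,0.04],0],[[0.019,-0.01,0],5.7],[[0.019,-0.01,0],5.7],[[0.019,-0.01,0],5.7],[[0.019,-0.01,0],5.7],[[0.019,-0.01,0],5.7]]'; python3 -m pendant '[[[0.019,-0.01,0],5.7],[[0.019,-0.01,0],5.7],[[0.019,-0.01,0],5.7],[[0.019,-0.01,0],5.7],[[0.019,-0.01,0],5.7],[[0.019,-0.01,0],5.7],[[0.019,-0.01,0],5.5],[[0,0,0],0]]'; python3 - <<'E'
from h import *
o=sensors.get_obs();print(o['ee_pos'],2*np.degrees(np.arctan2(o['orientation'][2],o['orientation'][1]))-90,o['opening'],o['wrist_force'])
f=grab('top','t5.png');hs=cv2.cvtColor(f['color'],cv2.COLOR_RGB2HSV);P=cloud(f)
E
```

```text
time: 15.55
ee_pos: [0.5053, 0.1592, 0.3028]
orientation: [0.0, 0.711, 0.703, 0.001]
wrist_force: [0.2, -0.3, -3.5]
opening: 0.0642
gripper_force: 57.8
time: 16.35
ee_pos: [0.6398, 0.0868, 0.3023]
orientation: [0.001, 0.433, 0.902, -0.0]
wrist_force: [-1.0, -0.3, -2.7]
opening: 0.0643
gripper_force: 57.8
[0.63980366 0.08681664 0.30231515] 38.72016488091748 0.06426124542339401 [-0.95006398 -0.26186627 -2.66474687]
```

```bash
python3 -m pendant '[[[-0.0005,0.0035,-0.02],0],[[0,0,-0.03],0],[[0,0,-0.01],0],[[0,0,-0.005],0],[[0,0,-0.003],0],[[0,0,0],0],[[0,0,0],0]]'
```

```text
time: 17.1
ee_pos: [0.6375, 0.0935, 0.2348]
orientation: [0.001, 0.432, 0.902, 0.0]
wrist_force: [0.5, -0.5, -3.9]
opening: 0.0644
gripper_force: 57.8
```

```bash
python3 -m pendant '[[[0.001,-0.003,-0.0015],0],[[0,0,-0.001],0],[[0,0,0],0]]'; python3 -m pendant '[[[0,0,0],0],[[0,0,0],0],[[0,0,0],0],[[0,0,0.03],0],[[0,0,0.045],0],[[0,0,0.045],0],[[0,0,0.045],0],[[0,0,0],0]]' 1;  python3 - <<'E'
from h import *
f=grab('wrist','w6.png');P=cloud(f);hs=cv2.cvtColor(f['color'],cv2.COLOR_RGB2HSV)
m=(P[...,2]>.105)&(P[...,2]<.13)&(np.hypot(P[...,0]-.64,P[...,1]-.09)<.07);cc,r=cv2.minEnclosingCircle(P[m][:,:2].astype(np.float32))
w=m&(hs[...,2]>130)&(hs[...,1]<70);q=P[w][:,:2]-cc;v=q.mean(0);print(cc,r,P[m][:,2].mean(),np.degrees(np.arctan2(v[1],v[0])),cv2.minAreaRect(q.astype(np.float32)*1000))
o=sensors.get_obs();print(o['ee_pos'],o['qpos'].round(2),2*np.degrees(np.arctan2(o['orientation'][2],o['orientation'][1]))-90)
E
```

```text
time: 17.4
ee_pos: [0.6384, 0.0913, 0.2335]
orientation: [0.001, 0.432, 0.902, 0.001]
wrist_force: [-4.4, 1.2, 12.0]
opening: 0.0644
gripper_force: 59.7
time: 18.2
ee_pos: [0.6396, 0.0912, 0.4034]
orientation: [0.004, 0.432, 0.902, 0.003]
wrist_force: [1.2, 0.8, 0.4]
opening: 0.0854
gripper_force: 0.0
(0.6389373540878296, 0.09259995073080063) 0.030789948999881744 0.11400796983109306 -5.356293011985084 ((14.493460655212402, -1.4503746032714844), (14.395818710327148, 31.303470611572266), 86.58705139160156)
[0.63896599 0.09068486 0.39990802] [ 0.1   0.52 -0.5   1.5   0.26  1.18  0.24] 38.77883915753657
```

View pics/w6.png

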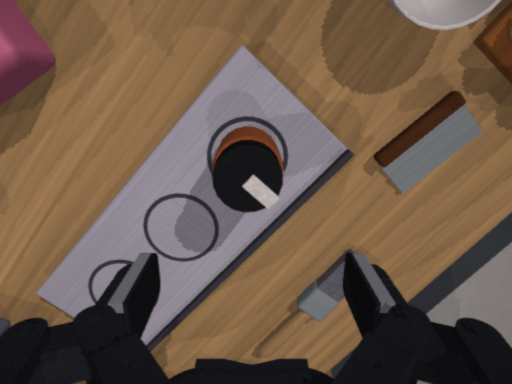

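The left jar stands upright on ring1 with its centre about 2 mm off. Its strip (262,190) points to the lip, label azimuth -3 to -5°. Now the right jar.

```bash
python3 -m pendant '[[[-0.03,-0.037,0],1],[[-0.03,-0.037,0],1],[[-0.03,-0.037,0],1],[[-0.03,-0.037,0],1],[[-0.03,-0.037,0],1],[[-0.03,-0.037,0],1],[[-0.03,-0.037,0],0],[[-0.028,-0.037,0],0]]';python3 -m pendant '[[[0,0,0],0],[[0,0,0],0]]'; python3 - <<'E'
from h import *
f=grab('wrist','w7.png');P=cloud(f);hs=cv2.cvtColor(f['color'],cv2.COLOR_RGB2HSV)
m=(P[...,2]>.075)&(P[...,2]<.1)&(np.hypot(P[...,0]-.40,P[...,1]+.205)<.07);cc,r=cv2.minEnclosingCircle(P[m][:,:2].astype(np.float32))
w=m&(hs[...,2]>130)&(hs[...,1]<70);q=P[w][:,:2]-cc;v=q.mean(0);print(cc,r,P[m][:,2].mean(),np.degrees(np.arctan2(v[1],v[0])),cv2.minAreaRect(q.astype(np.float32)*1000))
o=sensors.get_obs();print(o['ee_pos'],o['qpos'].round(2),2*np.degrees(np.arctan2(o['orientation'][2],o['orientation'][1]))-90)
E
```

```text
time: 19.05
ee_pos: [0.3981, -0.2071, 0.3952]
orientation: [-0.001, 0.385, 0.923, -0.0]
wrist_force: [0.4, -0.6, 0.6]
opening: 0.0849
gripper_force: 0.0
time: 19.25
ee_pos: [0.3992, -0.2066, 0.3954]
orientation: [-0.001, 0.386, 0.923, -0.0]
wrist_force: [-0.2, 0.3, 0.3]
opening: 0.0855
gripper_force: 0.0
(0.3756435811519623, -0.21308305859565735) 0.03052966296672821 0.08408191019999106 137.2687681092344 ((-10.771055221557617, 9.838945388793945), (13.92894458770752, 30.40703773498535), 45.150657653808594)
[ 0.40012044 -0.205527    0.39560796] [ 0.77  0.2  -0.48  1.96  0.11  1.01  1.02] 44.759426492367254
```

The jar was knocked to (0.3756, -0.2131). Its label azimuth is still ≈136°. I'll follow it.

```bash
python3 -m pendant '[[[-0.0125,-0.004,0],0],[[-0.012,-0.0035,0],0],[[0,0,-0.04],0],[[0,0,-0.04],0],[[0,0,-0.04],0],[[0,0,0],0],[[0,0,0],0]]'; python3 - <<'E'
from h import *
f=grab('wrist','w8.png');P=cloud(f)
m=(P[...,2]>.08)&(P[...,2]<.09)&(np.hypot(P[...,0]-.3756,P[...,1]+.213)<.05);cc,r=cv2.minEnclosingCircle(P[m][:,:2].astype(np.float32))
print(m.sum(),cc,r,sensors.get_obs()['ee_pos'])
E
```

```text
time: 20.0
ee_pos: [0.3755, -0.2129, 0.2767]
orientation: [-0.001, 0.384, 0.923, 0.0]
wrist_force: [-0.3, -0.5, -0.3]
opening: 0.0853
gripper_force: 0.0
8100 (0.37562280893325806, -0.21344344317913055) 0.03097849152982235 [ 0.37610653 -0.21313798  0.27756675]
```

```bash
python3 -m pendant '[[[0,0,-0.04],0],[[0,0,-0.034],0],[[0,0,0],0],[[0,0,0],0]]'; python3 -m pendant '[[[0,0,0],0],[[0,0,0],0],[[0,0,0],0],[[0,0,0],0],[[0,0,0],0]]' 0 50
```

```text
time: 20.45
ee_pos: [0.3764, -0.2134, 0.2038]
orientation: [0.001, 0.384, 0.923, -0.0]
wrist_force: [-0.1, 0.7, -0.8]
opening: 0.0853
gripper_force: 0.0
time: 20.95
ee_pos: [0.3765, -0.2136, 0.2046]
orientation: [0.002, 0.384, 0.923, -0.0]
wrist_force: [-2.3, 1.1, 16.1]
opening: 0.0649
gripper_force: 51.2
```

```bash
python3 -m pendant '[[[0,0,0.02],0],[[0,0,0.04],0],[[0,0,0.04],0],[[0.0124,0.0037,0],-7],[[0.0124,0.0037,0],-7],[[0.0124,0.0037,0],-7],[[0.0124,0.0037,0],-7],[[0.0124,0.0037,0],-7]]';python3 -m pendant '[[[0.0124,0.0037,0],-7],[[0.0124,0.0037,0],-7],[[0.0124,0.0037,0],-7],[[0.0124,0.0037,0],-7],[[0.0124,0.0037,0],-7],[[0.0124,0.0037,0],-7],[[0.0124,0.0037,0],-7],[[0.0124,0.0037,0],-7]]';python3 -m pendant '[[[0.0124,0.0037,0],-7],[[0.0124,0.0037,0],-7],[[0.0124,0.0037,0],-7],[[0.0124,0.0037,0],-7],[[0.0124,0.0037,0],-7],[[0.0124,0.0037,0],-7],[[0.0124,0.0037,0],-7],[[0,0,0],0]]'; python3 - <<'E'
from h import *
f=grab('top');P=cloud(f);o=sensors.get_obs();print(o['ee_pos'],2*np.degrees(np.arctan2(o['orientation'][2],o['orientation'][1]))-90,o['wrist_force'],o['opening'])
E
```

```text
time: 21.75
ee_pos: [0.438, -0.1945, 0.3037]
orientation: [0.001, 0.646, 0.763, 0.0]
wrist_force: [-0.2, -0.3, -2.2]
opening: 0.0641
gripper_force: 57.6
time: 22.55
ee_pos: [0.5372, -0.1648, 0.3037]
orientation: [0.0, 0.929, 0.371, 0.001]
wrist_force: [0.2, 0.6, -2.4]
opening: 0.0644
gripper_force: 57.6
time: 23.35
ee_pos: [0.6249, -0.1377, 0.3035]
orientation: [-0.001, 0.999, -0.045, 0.001]
wrist_force: [-0.9, 0.4, -2.7]
opening: 0.0648
gripper_force: 57.6
[ 0.6239161 -0.1384759  0.3031764] -94.98126845901514 [-0.58679469 -0.21608445 -1.92177587] 0.06428389758443312
```

```bash
python3 -m pendant '[[[0.0005,-0.0007,-0.02],0],[[0,0,-0.03],0],[[0,0,-0.01],0],[[0,0,-0.006],0],[[0,0,-0.002],0],[[0,0,-0.001],0],[[0,0,0],0],[[0,0,0],0]]'
```

```text
time: 24.2
ee_pos: [0.6242, -0.1401, 0.2348]
orientation: [0.0, 0.999, -0.045, 0.001]
wrist_force: [-5.4, 0.2, 6.5]
opening: 0.0646
gripper_force: 58.5
```

Contact with the plate (6.5 N upward). I'll release, lift and check everything.

```bash
python3 -m pendant '[[[0,0,0],0],[[0,0,0],0],[[0,0,0],0],[[0,0,0.03],0],[[0,0,0.045],0],[[0,0,0.045],0],[[0,0,0.045],0],[[0,0,0],0]]' 1;  python3 - <<'E'
from h import *
f=grab('wrist','w9.png');P=cloud(f);hs=cv2.cvtColor(f['color'],cv2.COLOR_RGB2HSV)
for c in((.6246,-.1392),(.639,.0903)):
  m=(P[...,2]>.105)&(P[...,2]<.13)&(np.hypot(P[...,0]-c[0],P[...,1]-c[1])<.06)
  if m.sum()<200: continue
  cc,r=cv2.minEnclosingCircle(P[m][:,:2].astype(np.float32))
  w=m&(hs[...,2]>130)&(hs[...,1]<70);q=P[w][:,:2]-cc;v=q.mean(0);print(cc,r,P[m][:,2].mean(),np.degrees(np.arctan2(v[1],v[0])),cv2.minAreaRect(q.astype(np.float32)*1000))
o=sensors.get_obs();print(o['ee_pos'],o['qpos'].round(2),2*np.degrees(np.arctan2(o['orientation'][2],o['orientation'][1]))-90)
grab('scene','s9.png')
E
```

```text
time: 25.0
ee_pos: [0.6258, -0.1404, 0.4055]
orientation: [0.001, 0.999, -0.045, 0.006]
wrist_force: [0.8, -0.4, -0.4]
opening: 0.0852
gripper_force: 0.0
(0.6250544786453247, -0.14022789895534515) 0.03075285442173481 0.11400086953025586 -3.9554032594728 ((14.488725662231445, -1.3076515197753906), (13.536735534667969, 30.37470245361328), 84.90666198730469)
(0.6344643831253052, 0.07763174921274185) 0.02652694098651409 0.11192347671414647 nan ((0.0, 0.0), (0.0, 0.0), 0.0)
[ 0.6250892  -0.14014647  0.40200056] [ 0.04  0.46  0.15  1.55 -0.07  1.13 -1.46] -95.19607576138264<stdin>:7: RuntimeWarning: Mean of empty slice.
  ret = um.true_divide(
```

View pics/s9.png

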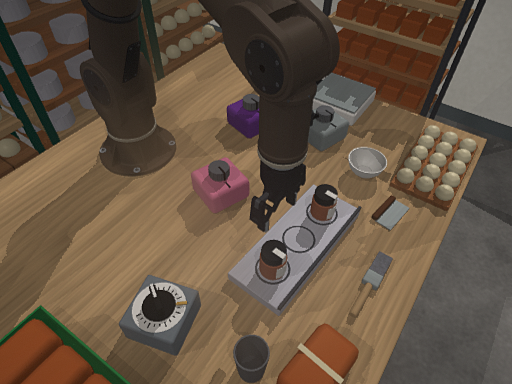

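View pics/w9.png

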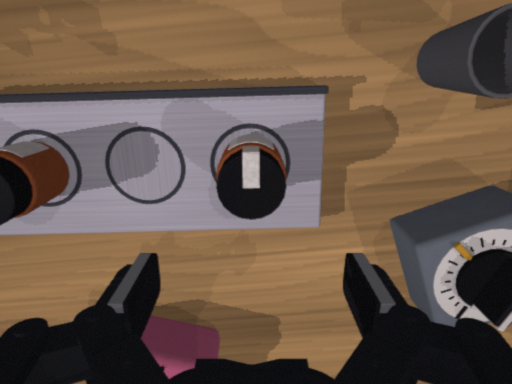

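The wrist view shows the right jar on ring3 at (251,180) with its strip towards the lip. The scene view shows jars at (324,203) and (273,260) and no third jar. Back to the dial.

```bash
python3 -m pendant '[[[-0.0073,-0.0128,0],8],[[-0.0073,-0.0128,0],8],[[-0.0073,-0.0128,0],8],[[-0.0073,-0.0128,0],8],[[-0.0073,-0.0128,0],8],[[-0.0073,-0.0128,0],8],[[-0.0073,-0.0128,0],8],[[-0.0073,-0.0128,0],8]]' 0.6 40;python3 -m pendant '[[[-0.0073,-0.0128,0],8],[[-0.0073,-0.0128,0],8],[[-0.0073,-0.0128,0],8],[[-0.0073,-0.0128,0],8],[[-0.0073,-0.0128,0],8],[[-0.0073,-0.0128,0],8],[[-0.0073,-0.0128,0],8],[[-0.0073,-0.0128,0],8]]';python3 -m pendant '[[[-0.0073,-0.0128,0],8],[[-0.0073,-0.0128,0],8],[[-0.0073,-0.0128,0],8],[[0,0,0],4],[[0,0,0],0],[[0,0,0],0]]'; cat > d.py <<'E'
from h import *
f=grab('wrist');P=cloud(f);near=np.hypot(P[...,0]-.487,P[...,1]+.383)
m=(P[...,2]>.112)&(P[...,2]<.128)&(near<.045);print(m.sum(),cv2.minAreaRect(P[m][:,:2].astype(np.float32)*1000))
c=np.array(cv2.minAreaRect(P[m][:,:2].astype(np.float32))[0])
g=cv2.cvtColor(f['color'],cv2.COLOR_RGB2HSV);m=(g[...,0]>12)&(g[...,0]<28)&(g[...,1]>130)&(g[...,2]>110)&(P[...,2]>.07)&(P[...,2]<.095)&(near<.065)
if m.sum()>20:
  ys,xs=np.where(m);q=np.array([ray(f,x,y,.081)[:2] for x,y in zip(xs,ys)])-c;rc=cv2.minAreaRect(q.astype(np.float32)*1000);print('tab',len(q),rc,np.degrees(np.arctan2(rc[0][1],rc[0][0])))
o=sensors.get_obs();print(o['ee_pos'],o['qpos'].round(2),2*np.degrees(np.arctan2(o['orientation'][2],o['orientation'][1]))-90)
E
python3 d.py; python3 - <<'E'
from h import *
f=grab('top');P=cloud(f);hs=cv2.cvtColor(f['color'],cv2.COLOR_RGB2HSV)
for c in((.6246,-.1392),(.639,.0903)):
  m=(P[...,2]>.105)&(P[...,2]<.13)&(np.hypot(P[...,0]-c[0],P[...,1]-c[1])<.06)
  if m.sum()<50: continue
  cc,r=cv2.minEnclosingCircle(P[m][:,:2].astype(np.float32))
  w=m&(hs[...,2]>130)&(hs[...,1]<70);q=P[w][:,:2]-cc;v=q.mean(0);print('jar',cc,r,np.degrees(np.arctan2(v[1],v[0])))
E
```

```text
time: 25.9
ee_pos: [0.5651, -0.2426, 0.3962]
orientation: [-0.001, 0.87, 0.494, -0.001]
wrist_force: [-1.0, 0.7, -0.0]
opening: 0.051
gripper_force: 0.0
time: 26.7
ee_pos: [0.5068, -0.345, 0.3962]
orientation: [-0.002, 0.476, 0.879, 0.0]
wrist_force: [0.1, 0.6, -0.9]
opening: 0.0511
gripper_force: 0.0
time: 27.3
ee_pos: [0.4855, -0.3827, 0.397]
orientation: [-0.001, 0.253, 0.967, 0.001]
wrist_force: [0.2, 1.2, -0.2]
opening: 0.0514
gripper_force: 0.0
1226 ((485.42974853515625, -382.7891845703125), (13.427133560180664, 62.05694580078125), 61.12532424926758)
tab 170 ((36.04027557373047, 31.980735778808594), (23.686288833618164, 7.02118444442749), 41.46809387207031) 41.58460039496574
[ 0.48561346 -0.3825613   0.39727824] [ 0.85  0.47 -0.4   1.57  0.19  1.14  1.47] 60.72151845913595
jar (0.6256752610206604, -0.14015591144561768) 0.031229376792907715 -6.845789979561065
jar (0.6385692954063416, 0.09045258164405823) 0.030192233622074127 -1.0719091800436584
```

Both jars are good, and the tab azimuth is 41.6°. The bar is at 151.1°, and the tool is aligned at 60.7°. Descend, grip and turn -109.5°.

```bash
python3 -m pendant '[[[0.0005,-0.0003,-0.045],0],[[0,0,-0.045],0],[[0,0,-0.035],0],[[0,0,-0.009],0],[[0,0,0],0],[[0,0,0],0]]'; python3 -c "
from h import *
print(sensors.get_obs()['ee_pos'])"; python3 -m pendant '[[[0,0,0],0],[[0,0,0],0],[[0,0,0],0],[[0,0,0],0],[[0,0,0],0],[[0,0,0],0]]' 0 40; python3 -m pendant '[[[0,0,0],-8],[[0,0,0],-8],[[0,0,0],-8],[[0,0,0],-8],[[0,0,0],-8],[[0,0,0],-8],[[0,0,0],-8],[[0,0,0],-8]]';python3 -m pendant '[[[0,0,0],-8],[[0,0,0],-8],[[0,0,0],-8],[[0,0,0],-8],[[0,0,0],-8],[[0,0,0],-5.5],[[0,0,0],0],[[0,0,0],0]]';python3 -c "
from h import *
o=sensors.get_obs();print(o['ee_pos'],2*np.degrees(np.arctan2(o['orientation'][2],o['orientation'][1])))"
```

```text
time: 28.0
ee_pos: [0.4869, -0.3835, 0.266]
orientation: [0.001, 0.252, 0.968, -0.0]
wrist_force: [0.7, 0.2, 0.8]
opening: 0.0513
gripper_force: 0.0
[ 0.48691045 -0.38350022  0.26598161]
time: 28.6
ee_pos: [0.4865, -0.3833, 0.2658]
orientation: [0.001, 0.252, 0.968, -0.0]
wrist_force: [-0.9, 0.9, 7.0]
opening: 0.0133
gripper_force: 40.1
time: 29.4
ee_pos: [0.4867, -0.3832, 0.2657]
orientation: [0.001, 0.728, 0.685, 0.001]
wrist_force: [0.7, 1.7, 4.9]
opening: 0.0131
gripper_force: 40.0
time: 30.2
ee_pos: [0.4869, -0.3832, 0.2658]
orientation: [0.001, 0.936, 0.353, 0.001]
wrist_force: [0.9, 0.9, 5.4]
opening: 0.0137
gripper_force: 40.1
[ 0.48693525 -0.38323922  0.26575279] 41.32441853251909
```

```bash
python3 -m pendant '[[[0,0,0],0],[[0,0,0],0],[[0,0,0],0],[[0,0,0.03],0],[[0,0,0.045],0],[[0,0,0.045],0],[[0,0,0.02],0],[[0,0,0],0]]' 0.6; python3 d.py; python3 -c "
from h import *
f=grab('wrist','w10.png');g=grab('top','t10.png')"
```

```text
time: 31.0
ee_pos: [0.4864, -0.3841, 0.4081]
orientation: [0.003, 0.936, 0.353, 0.002]
wrist_force: [0.4, -0.2, 0.1]
opening: 0.0517
gripper_force: 0.0
1148 ((487.4075927734375, -382.6360168457031), (62.43939971923828, 13.313844680786133), 41.63518524169922)
tab 159 ((35.37824249267578, 31.70192527770996), (22.989362716674805, 6.210335731506348), 40.940574645996094) 41.86305269171819
[ 0.4860726  -0.38363309  0.40571405] [ 0.47  0.42  0.17  1.6  -0.08  1.12 -0.2 ] -48.7103917728829
```

View pics/w10.png

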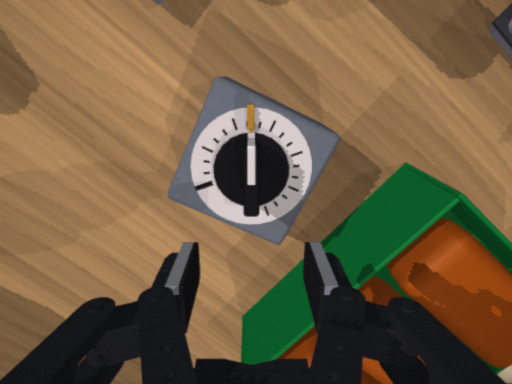

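View pics/t10.png

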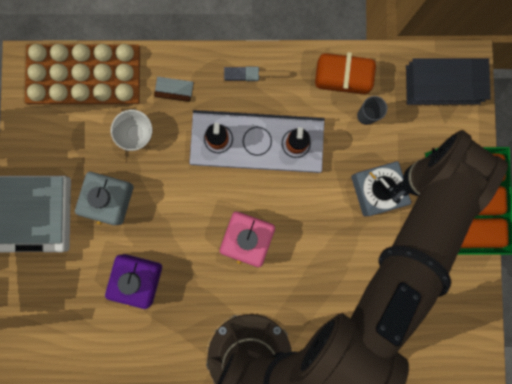

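The pointer (251,155) lines up with the tab (251,118): bar 41.6°, tab 41.9°. The top view shows both jars on their rings at (217,135) and (298,140), strips towards the lip. Nothing is in contact, so I'm handing in.

```bash
python3 -c "
from plant import robot
print(robot.hand_in())"
```

```text
the job is handed in; nothing more can be done
None
```

I turned the dial to OFF, tightened the tank's cap, stood both jars that were there on rings 1 and 3 with labels to the lip, then set the pointer within about 0.3° of the brass tab; the job is handed in, but the hand-in returned no verdict.

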